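# Stopper the blue glaze tub

## Task

Close the blue-lidded glaze tub: lift the blue stopper out of the wooden stand, find the hole in the blue tub's lid with its black tip and lower it in by hand, without dropping it, until its flange lies flat on the lid, then let go. Leave all three tubs standing where they are.

Things in the scene. Friction and masses are not known exactly. Their poses are not given: they have to be found in the camera images.
- stopper: Loose blue stopper, 60 g, upright in a wooden stand 50 mm high, 100 mm from a like pale-wood stopper (bystander). Going up: black tapered tip, 14 mm across at the bottom, 26 at 35 mm up; flange 56 across, 35 to 43 mm up; knob 24 across, 43 to 85 mm up, gripped from above. Origin: centre of the tip's underside, z to the knob; starts 15 mm over the table, flange on the stand's top.
- blue_hole (a point): Centre of the round 40 mm hole in the blue tub's lid, at the lid's top, 90 mm over the table; z up. The lid is 12 mm thick, the tub below empty, over 70 mm deep. The tub is loose, white, square, 110 mm wide, 0.8 kg, its flat blue lid 116 mm square; the hole lies 20 mm from the lid's centre towards the point's +x. Seated, the stopper's origin is 35 mm below this point.
- tub_yellow: Bystander: the same tub with a yellow lid and an open hole of its own, to be left alone. Origin: centre of its underside, z up.
- tub_grey: Bystander: the same tub with a grey lid and an open hole of its own, to be left alone. Origin: centre of its underside, z up.
Not all that is in view belongs to the job. Leave any turquoise or yellow look-alike of the stopper alone.

How it is judged:
On the way:
1. the tip of the stopper is in the blue tub's hole, at least 8 mm below the lid's top, while the fingers hold the stopper (contact force between the fingers and stopper above 0.5 N and horizontal distance between stopper and blue_hole below 0.016 m and z of stopper in the frame of blue_hole below -0.008 m), for 0.1 s.
At the end, for the whole second after the job is handed in: The blue stopper rests, released and still, in the blue lid's hole: axis within 12 mm of the hole's centre, tip at least 31 mm below the lid's top (35 mm when flat), tilted under 0.12 rad; all three tubs upright within 0.1 rad and within 40 mm of where they stood (horizontal distance between stopper and blue_hole below 0.012 m and z of stopper in the frame of blue_hole below -0.031 m and angle between stopper's own z axis and vertical below 0.12 rad and angle between each of blue_hole, tub_yellow, tub_grey's own z axis and vertical below 0.1 rad and distance of each of blue_hole, tub_yellow, tub_grey from where it was at the start of the episode below 0.04 m and contact force between the fingers and stopper below 0.1 N and linear speed of stopper below 0.02 m/s); the robot touches nothing.
It fails at once if a tub is knocked over (tilted by more than 0.4 rad) (angle between any of blue_hole, tub_yellow, tub_grey's own z axis and vertical above 0.4 rad).
It also fails if it takes over 35 s, if anything falls off the work surface, if the arm or the gripper's body presses on something with over 40 N, if the wrist force passes 120 N, or if a joint passes its speed limit or range.

## Robot

A 6-joint arm with a two-finger parallel gripper is mounted at the origin on the work surface. World frame = base frame: x ahead of the robot, y to its left, z up, the work surface at z = 0. Lengths are in m, angles in rad, forces in N, time in s.
With the tool pointing down it reaches from about 0.275 to 0.85 m from the base axis. Payload 19 kg.
Tool frame: the origin (TCP) lies at the very end of the fingers, on their centre line; the grasp point (between the pads) lies 19 mm behind it; z points along the fingers, y is the line along which they close (so a half turn about z gives the same grasp; the last joint's range is limited). The gripper opens to 85 mm and grips with 20 to 120 N. Pads are 22 mm wide; open, the fingers measure 114 mm over their backs; the gripper's body (76 mm by 85 mm) begins 54 mm behind the grasp point. The pads swing forward as they close: fully open they stand 13 mm farther back than shut.
Start: joints at [0.998, 0.15, 1.437, -0, 1.554, -0.134], TCP at [0.244, 0.52, 0.231] pointing down, gripper open.
Joint ranges: [-2.8, 2.8], [-0.68, 2.1], [0.12, 2.68], [-1.39, 4.53], [0.16, 2.79], [-2.81, 2.81]. Speed limits (rad/s): [1.89, 1.89, 2.22, 3.01, 3.01, 3.01].

## Interface

Orientations are given as [roll, pitch, yaw] about the fixed x, y, z axes, in that order (R = Rz(yaw) Ry(pitch) Rx(roll)).
In Python, from rig import r gives the robot as it stands. The module is installed in compiled form; this text tells all that it offers.
- The arm moves only by the tool servo_tool, never from a script. Its arguments are lists of equal length, an entry for each row: "rot": the turn, a rotation vector about the tool's x, y, z as a fraction of full scale, a list of three; "xyz": the shift along the tool's x, y, z as a fraction of full scale, a list of three; "claw": the opening, from -1 (shut) to 1 (fully open). A call has exactly 8 rows; each row shifts and turns the commanded pose from where the row before left it, along the tool's axes as they then stand; what a row does not reach is not made up. Full scale, the value 1, is 120 mm for a shift and 360 degrees for a turn. A row lasts 1/8 s, in which the tool goes at most 62.5 mm and 10.7 degrees, less where a joint would pass 70% of its speed; a pose out of reach is approached as far as the arm can. A call with a number of a shift or a turn outside -1 to 1 is refused whole. A call with a gripper value outside its range is refused whole. The fingers move at their own pace and stop on an object; "force" is the grip in N (left out, the last holds). Time passes only in rows, so rows that do not move let the fingers close, or fill a call up. It gives the time, the measured TCP pose, the force, the opening and the grip force at its end, in the units of the state.
- r.observe(): the state, without advancing time (a new reading comes with each control period).
- r.get_image(name): name is "side" or "top"; returns (picture, depth): 480x640x3 uint8, blue, green, red; 480x640 float32, m along the optical axis (not along the pixel's ray), 0 where there is no reading.
- r.camera_model(name): a dict with "fx", "fy", "cx", "cy" (pixels), "R" (3x3) and "t" (3): a world point X has camera coordinates R X + t. Camera axes: x right, y down, z forward; pixel columns grow to the right and rows downward; lengths in m; the calibration is good to about 2 mm. A picture is of the moment at which its call begins. camera_model takes no time and is no camera call.
- r.job_done(): hands the job in; it is judged then, once.
The state is a dict: "time_s": time; "q": joint angles; "joint_vel": joint speeds; "tau": joint torques, N m; "tcp_pos": TCP position; "tool_rot": TCP orientation; "ft_force": force on the tool from outside, world axes, zero at the start; "moment": the same for the moment, N m; "opening": opening from 0.0 (shut) to 1.0 (fully open); "gripper_force": force on a finger pad.
Only numpy, scipy, OpenCV 4.12 (cv2) and the standard library are available. Lean on these libraries where they do the work, as an engineer would, in place of code of your own. Each camera call takes 0.05 s, during which the arm holds its last target. There are 200 camera calls.

## Working session

There is one attempt and no reset: what is moved stays moved. The work goes in short steps, Python scripts to look and compute and a tool call to move; the robot and the scene stay as the last step left them, time stands still between calls to the robot, and variables do not carry over. Pictures are saved under pics/ and viewed, at most 10 in all, crops included, and the job is handed in when it is done.

Besides the shell and the picture viewer there is one more tool, called after "Emit:" by a JSON object that holds its "name" and its "arguments", one argument or row to a line. servo_tool: Moves the arm, as the interface text tells. Shift numbers are shares of 120 mm and turn numbers shares of 360 degrees, none past 1 either way. Its arguments: {"type":"object","properties":{"rot":{"type":"array"},"xyz":{"type":"array"},"claw":{"type":"array"},"force":{"type":"number"}},"required":["rot","xyz","claw"]}

```bash
mkdir -p pics; cat > h.py <<'E'
import numpy as np,cv2
from rig import r
def ray(name,u,v):
    c=r.camera_model(name);R=np.array(c["R"]);t=np.array(c["t"])
    return -R.T@t, R.T@np.array([(u-c["cx"])/c["fx"],(v-c["cy"])/c["fy"],1.])
def onz(name,u,v,z):
    o,d=ray(name,u,v); return o+d*(z-o[2])/d[2]
E
python3 - <<'E'
from h import *
for n in("top","side"):
    im,d=r.get_image(n);cv2.imwrite(f"pics/{n}0.png",im);np.savez(f"{n}0.npz",im=im,d=d)
    print(n,ray(n,320,240))
s=r.observe();print(s["time_s"],s["tcp_pos"],s["tool_rot"],s["opening"],s["ft_force"])
E
```

```text
top (array([ 0.33990402, -0.06166064,  0.94535105]), array([ 0.17008849, -0.01830555, -0.98527435]))
side (array([-0.00406826, -0.79300655,  1.12319184]), array([ 0.35555697,  0.54650362, -0.75841761]))
0.1 [0.244176   0.52032893 0.23074494] [-3.14048721e+00 -2.06513955e-04  2.70279593e+00] 0.9981333762655079 [0.25453848 0.49681477 0.11848125]
```

View pics/top0.png

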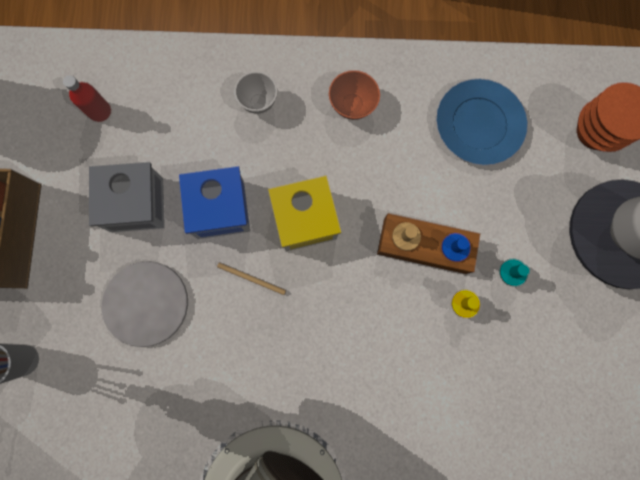

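View pics/side0.png

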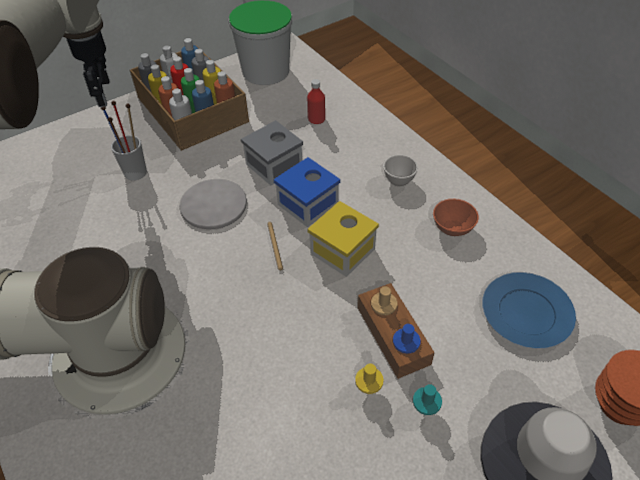

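Top view: the blue stopper is in the stand at (456,246) and the pale one at (407,236). The loose look-alikes are teal (514,272) and yellow (466,304). The blue lid is at (213,200) with its hole near (211,189), and the blue plate at (482,122) is not part of the job. Side view: the blue stopper is at (407,338) and the blue lid hole at (313,176). I choose the blue stopper in the stand and the blue lid's hole.

```bash
cat > m.py <<'E'
from h import *
def bluemask(im):
    h=cv2.cvtColor(im,cv2.COLOR_BGR2HSV); return cv2.inRange(h,(108,150,60),(125,255,255))
def comps(m,amin=60):
    n,l,s,c=cv2.connectedComponentsWithStats(m)
    return [(s[i],c[i],(l==i).astype(np.uint8)*255) for i in range(1,n) if s[i][4]>amin]
def hole(name,im,box):
    x,y,w,h=box
    m=bluemask(im); m2=np.zeros_like(m);m2[y:y+h,x:x+w]=m[y:y+h,x:x+w]
    cs,hi=cv2.findContours(m2,cv2.RETR_CCOMP,cv2.CHAIN_APPROX_NONE)
    k=[c for c,q in zip(cs,hi[0]) if q[3]>=0]; return max(k,key=cv2.contourArea), max(cs,key=cv2.contourArea)
E
python3 - <<'E'
from m import *
P={}
for n in("top","side"):
    z=np.load(f"{n}0.npz");im,d=z["im"],z["d"]
    for s,c,m in comps(bluemask(im)): print(n,s,c.round(1))
    bx=(165,155,95,95) if n=="top" else (265,150,85,75)
    hc,lc=hole(n,im,bx)
    p=np.array([onz(n,u,v,.09) for u,v in hc[:,0]]); e=cv2.fitEllipse((p[:,:2]*1000).astype(np.float32)); print("hole",e)
    if n=="top":
        q=np.array([onz(n,u,v,.09)[:2]*1000 for u,v in lc[:,0]],np.float32); print("lid",cv2.minAreaRect(q))
        # knob top by depth
    c=r.camera_model(n);R=np.array(c["R"]);t=np.array(c["t"])
    u0,v0=(456,246) if n=="top" else (407,338)
    vv,uu=np.mgrid[v0-30:v0+31,u0-30:u0+31]; dd=d[vv,uu]
    X=np.stack([(uu-c["cx"])/c["fx"]*dd,(vv-c["cy"])/c["fy"]*dd,dd],-1)-t; X=X@R
    bm=bluemask(im)[vv,uu]>0
    k=bm&(X[...,2]>.09); print("knobtop",k.sum(),X[k].mean(0),np.median(X[k],0), np.ptp(X[k],axis=0))
    k=bm&(abs(X[...,2]-.058)<.006); 
    print("flange",k.sum(),cv2.minEnclosingCircle((X[k][:,:2]*1000).astype(np.float32)))
    k=abs(X[...,2]-.05)<.006
    L=np.where(bluemask(im)[:, :]>0,d,0)
    P[n]=im[v0-50:v0+50,u0-75:u0+75]
# stand orientation: brown mask in top, pale stopper knob
z=np.load("top0.npz");im=z["im"];h=cv2.cvtColor(im,cv2.COLOR_BGR2HSV);m=cv2.inRange(h,(3,110,40),(20,255,200));m[:205]=0;m[280:]=0;m[:,:370]=0;m[:,490:]=0
q=np.array([onz("top",u,v,.05)[:2]*1000 for v,u in np.argwhere(m)],np.float32);print("stand",cv2.minAreaRect(q))
cv2.imwrite("pics/crop.png",cv2.resize(np.vstack([P["top"],P["side"]]),None,fx=3,fy=3))
E
```

```text
top [ 180  168   66   65 3163] [212.2 201. ]
top [442 234  28  27 580] [455.7 247. ]
hole ((581.6305541992188, 133.61590576171875), (42.370086669921875, 42.701324462890625), 79.97016143798828)
lid ((561.4306030273438, 129.67604064941406), (114.24467468261719, 115.41223907470703), 9.60123062133789)
knobtop 136 [ 0.48467555 -0.34282673  0.10524336] [ 0.48526178 -0.34466915  0.09960358] [0.15881913 0.29534766 0.85532407]
flange 391 ((485.7899475097656, -345.9749450683594), 27.38884735107422)
side [ 274  158   66   48 1473] [305.4 180.6]
side [393 324  27  29 414] [406.4 339.5]
hole ((583.2500610351562, 135.11859130859375), (41.75048828125, 42.66038513183594), 116.12251281738281)
knobtop 87 [ 0.47553681 -0.35735298  0.12501594] [ 0.4865789  -0.34717724  0.10160434] [0.50138278 0.45686795 1.02728496]
flange 314 ((486.28509521484375, -347.11138916015625), 28.01409149169922)Traceback (most recent call last):
  File "<stdin>", line 25, in <module>
  File "h.py", line 7, in onz
    o,d=ray(name,u,v); return o+d*(z-o[2])/d[2]
        ~~~^^^^^^^^^^
  File "h.py", line 4, in ray
    c=r.camera_model(name);R=np.array(c["R"]);t=np.array(c["t"])
ValueError: time passes only in moves, steps and waits
```

```bash
sed -i 's/^def ray/from functools import lru_cache\n@lru_cache\ndef cam(n): return r.camera_model(n)\ndef ray/; s/c=r.camera_model(name);R/c=cam(name);R/' h.py
python3 - <<'E'
from m import *
im=np.load("top0.npz")["im"];h=cv2.cvtColor(im,cv2.COLOR_BGR2HSV);m=cv2.inRange(h,(3,110,40),(20,255,200));m[:205]=0;m[280:]=0;m[:,:370]=0;m[:,490:]=0
q=np.array([onz("top",u,v,.05)[:2]*1000 for v,u in np.argwhere(m)],np.float32);print("stand",cv2.minAreaRect(q))
s=np.load("side0.npz")["im"]
cv2.imwrite("pics/crop.png",cv2.resize(np.vstack([im[196:296,381:531],s[288:388,332:482]]),None,fx=3,fy=3))
print(r.observe()["time_s"])
E
```

```text
stand ((492.8824462890625, -294.75372314453125), (193.37742614746094, 84.68128204345703), 78.65274047851562)
0.1
```

View pics/crop.png

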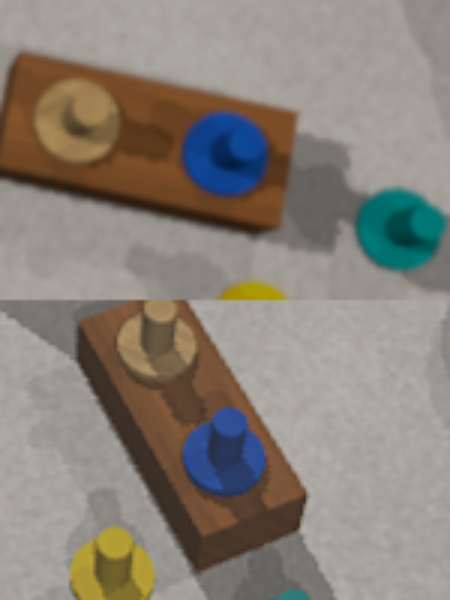

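Emit:
{"name": "servo_tool", "arguments": {
  "rot": [
    [0,0,0],
    [0,0,0],
    [0,0,0],
    [0,0,0],
    [0,0,0],
    [0,0,0],
    [0,0,0],
    [0,0,0]
  ],
  "xyz": [
    [0,0,-0.5],
    [0,0,-0.3],
    [-0.29,-0.34,0],
    [-0.29,-0.34,0],
    [-0.29,-0.34,0],
    [-0.29,-0.34,0],
    [-0.29,-0.34,0],
    [-0.29,-0.34,0]
  ],
  "claw": [1,1,1,1,1,1,1,1]
}}

```text
time_s: 1.1
tcp_pos: [0.3292, 0.2086, 0.3271]
tool_rot: [-3.141, 0.0, 2.703]
ft_force: [0.9, -0.4, 0.7]
opening: 1.002
gripper_force: 0.0
```

The crop confirms the choice: the blue stopper sits beside the pale one in the stand, at crop (228,153) from the top and (228,455) from the side. The teal and yellow ones stand loose outside it.

Emit:
{"name": "servo_tool", "arguments": {
  "rot": [
    [0,0,0.0265],
    [0,0,0.0265],
    [0,0,0.0265],
    [0,0,0.0265],
    [0,0,0.0265],
    [0,0,0.0265],
    [0,0,0.0265],
    [0,0,0.0265]
  ],
  "xyz": [
    [0,0,0],
    [0,0,0],
    [0,0,0],
    [0,0,0],
    [0,0,0],
    [0,0,0],
    [0,0,0],
    [0,0,0]
  ],
  "claw": [1,1,1,1,1,1,1,1]
}}

```text
time_s: 2.1
tcp_pos: [0.3292, 0.2101, 0.3271]
tool_rot: [-3.141, 0.0, 1.365]
ft_force: [0.4, 0.5, 0.1]
opening: 0.998
gripper_force: 0.0
```

```bash
cat > go.py <<'E'
from h import *
import sys
from scipy.spatial.transform import Rotation as Ro
s=r.observe();R=Ro.from_euler("xyz",s["tool_rot"])
print(s["time_s"],np.round(s["tcp_pos"],4),np.round(s["tool_rot"],4),round(s["opening"],3),s["gripper_force"],np.round(s["ft_force"],1))
if len(sys.argv)>3:
    d=np.array(list(map(float,sys.argv[1:4])))-s["tcp_pos"]; print("total in units:",(R.inv().apply(d)/.12).round(3), "dist",np.linalg.norm(d).round(3))
E
python3 go.py .486 -.3465 .20
```

```text
2.1 [0.3292 0.2101 0.3271] [-3.1412e+00  3.0000e-04  1.3652e+00] 0.998 0.0 [0.4 0.5 0.1]
total in units: [-4.274  2.226  1.059] dist 0.592
```

Emit:
{"name": "servo_tool", "arguments": {
  "rot": [
    [0,0,0],
    [0,0,0],
    [0,0,0],
    [0,0,0],
    [0,0,0],
    [0,0,0],
    [0,0,0],
    [0,0,0]
  ],
  "xyz": [
    [-0.36,0.185,0.05],
    [-0.36,0.185,0.05],
    [-0.36,0.185,0.05],
    [-0.36,0.185,0.05],
    [-0.36,0.185,0.05],
    [-0.36,0.185,0.05],
    [-0.36,0.185,0.05],
    [-0.36,0.185,0.05]
  ],
  "claw": [1,1,1,1,1,1,1,1]
}}

```text
time_s: 3.1
tcp_pos: [0.4347, -0.1655, 0.2789]
tool_rot: [-3.141, -0.0, 1.37]
ft_force: [0.2, 0.0, -0.0]
opening: 0.997
gripper_force: 0.0
```

```bash
python3 go.py .486 -.3465 .14
```

```text
3.1 [ 0.4347 -0.1655  0.2789] [-3.1414 -0.      1.3704] 0.997 0.0 [ 0.2  0.  -0. ]
total in units: [-1.393  0.719  1.158] dist 0.234
```

Emit:
{"name": "servo_tool", "arguments": {
  "rot": [
    [0,0,0],
    [0,0,0],
    [0,0,0],
    [0,0,0],
    [0,0,0],
    [0,0,0],
    [0,0,0],
    [0,0,0]
  ],
  "xyz": [
    [-0.35,0.18,0.15],
    [-0.35,0.18,0.15],
    [-0.35,0.18,0.15],
    [-0.343,0.179,0.15],
    [0,0,0.18],
    [0,0,0.18],
    [0,0,0.17],
    [0,0,0]
  ],
  "claw": [1,1,1,1,1,1,1,1]
}}

```text
time_s: 4.1
tcp_pos: [0.4854, -0.3443, 0.1422]
tool_rot: [-3.139, -0.002, 1.371]
ft_force: [0.9, -1.0, 0.6]
opening: 0.999
gripper_force: 0.0
```

```bash
python3 go.py .486 -.3465 .066
```

```text
4.1 [ 0.4854 -0.3443  0.1422] [-3.1389e+00 -1.5000e-03  1.3707e+00] 0.999 0.0 [ 0.9 -1.   0.6]
total in units: [-0.018  0.01   0.635] dist 0.076
```

Centred within 2 mm. Descend and close.

Emit:
{"name": "servo_tool", "arguments": {
  "rot": [
    [0,0,0],
    [0,0,0],
    [0,0,0],
    [0,0,0],
    [0,0,0],
    [0,0,0],
    [0,0,0],
    [0,0,0]
  ],
  "xyz": [
    [-0.01,0.005,0.16],
    [0,0,0.16],
    [0,0,0.16],
    [0,0,0.1],
    [0,0,0.05],
    [0,0,0],
    [0,0,0],
    [0,0,0]
  ],
  "claw": [1,1,1,1,1,1,-1,-1],
  "force": 40
}}

```text
time_s: 5.1
tcp_pos: [0.4866, -0.3463, 0.0687]
tool_rot: [3.141, 0.001, 1.371]
ft_force: [-0.0, 0.5, 0.6]
opening: 0.609
gripper_force: 0.0
```

Emit:
{"name": "servo_tool", "arguments": {
  "rot": [
    [0,0,0],
    [0,0,0],
    [0,0,0],
    [0,0,0],
    [0,0,0],
    [0,0,0],
    [0,0,0],
    [0,0,0]
  ],
  "xyz": [
    [0,0,0],
    [0,0,0],
    [0,0,0],
    [0,0,0],
    [0,0,0],
    [0,0,0],
    [0,0,0],
    [0,0,0]
  ],
  "claw": [-1,-1,-1,-1,-1,-1,-1,-1]
}}

```text
time_s: 6.1
tcp_pos: [0.4864, -0.3462, 0.0685]
tool_rot: [3.141, 0.0, 1.371]
ft_force: [-2.0, 0.9, 6.1]
opening: 0.271
gripper_force: 39.4
```

Emit:
{"name": "servo_tool", "arguments": {
  "rot": [
    [0,0,0],
    [0,0,0],
    [0,0,0],
    [0,0,0],
    [0,0,0],
    [0,0,0],
    [0,0,0],
    [0,0,0]
  ],
  "xyz": [
    [0,0,-0.1],
    [0,0,-0.15],
    [0,0,-0.2],
    [0,0,-0.2],
    [0,0,-0.2],
    [0,0,-0.15],
    [0,0,-0.1],
    [0,0,0]
  ],
  "claw": [-1,-1,-1,-1,-1,-1,-1,-1]
}}

```text
time_s: 7.1
tcp_pos: [0.4865, -0.3462, 0.2008]
tool_rot: [3.141, 0.001, 1.371]
ft_force: [-0.4, -0.1, -1.1]
opening: 0.258
gripper_force: 39.2
```

```bash
python3 go.py .5825 .1343 .20; python3 - <<'E'
from m import *
P=[]
for n in("top","side"):
    im,d=r.get_image(n);
    for s,c,m in comps(bluemask(im)): print(n,s,c.round(1))
    P.append(cv2.resize(im[60:360],None,fx=.94,fy=.94))
cv2.imwrite("pics/lift.png",np.vstack(P))
E
```

```text
7.1 [ 0.4865 -0.3462  0.2008] [3.1408e+00 6.0000e-04 1.3708e+00] 0.258 39.19474660651758 [-0.4 -0.1 -1.1]
total in units: [ 4.084e+00 -1.200e-02  4.000e-03] dist 0.49
top [ 180  168   66   64 3110] [212.2 201. ]
side [412 285   9  20  96] [415.5 292.6]
side [398 297  29  20 315] [412.8 307.9]
```

View pics/lift.png

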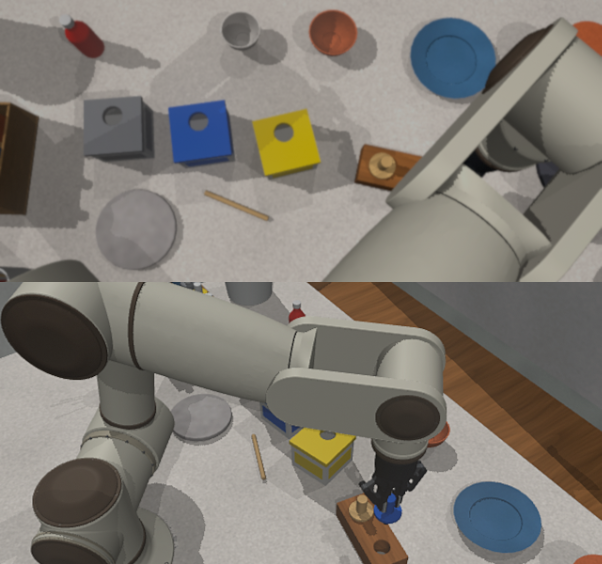

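Lifted: the stopper hangs between the fingers, at (388,512) in the composite, and its stand hole is empty. Now carry it over to the blue tub.

Emit:
{"name": "servo_tool", "arguments": {
  "rot": [
    [0,0,0],
    [0,0,0],
    [0,0,0],
    [0,0,0],
    [0,0,0],
    [0,0,0],
    [0,0,0],
    [0,0,0]
  ],
  "xyz": [
    [0.15,0,0],
    [0.25,0,0],
    [0.35,0,0],
    [0.35,0,0],
    [0.35,0,0],
    [0.35,0,0],
    [0.35,0,0],
    [0.35,0,0]
  ],
  "claw": [-1,-1,-1,-1,-1,-1,-1,-1]
}}

```text
time_s: 8.2
tcp_pos: [0.5457, -0.0498, 0.1996]
tool_rot: [-3.141, -0.0, 1.371]
ft_force: [0.1, -0.3, 0.1]
opening: 0.267
gripper_force: 39.2
```

Emit:
{"name": "servo_tool", "arguments": {
  "rot": [
    [0,0,0],
    [0,0,0],
    [0,0,0],
    [0,0,0],
    [0,0,0],
    [0,0,0],
    [0,0,0],
    [0,0,0]
  ],
  "xyz": [
    [0.35,0,0],
    [0.35,0,0],
    [0.35,0,0],
    [0.3,-0.012,0],
    [0.15,0,0],
    [0.084,0,0],
    [0,0,0],
    [0,0,0]
  ],
  "claw": [-1,-1,-1,-1,-1,-1,-1,-1]
}}

```text
time_s: 9.2
tcp_pos: [0.5823, 0.1337, 0.2001]
tool_rot: [-3.142, 0.0, 1.37]
ft_force: [0.3, -0.5, -1.3]
opening: 0.268
gripper_force: 39.2
```

```bash
python3 go.py .5825 .1343 .20; python3 - <<'E'
from m import *
P=[]
for n in("top","side"):
    im,d=r.get_image(n); np.savez(n+"1.npz",im=im,d=d)
    for s,c,m in comps(bluemask(im),20): print(n,s,c.round(1))
    P.append(cv2.resize(im[90:290,120:420] if n=="top" else im[60:260,160:460],None,fx=1.5,fy=1.5))
cv2.imwrite("pics/over.png",np.vstack(P)[:600])
E
```

```text
9.2 [0.5823 0.1337 0.2001] [-3.1416e+00  3.0000e-04  1.3700e+00] 0.268 39.19260063674301 [ 0.3 -0.5 -1.3]
total in units: [0.005 0.001 0.001] dist 0.001
top [ 205  161   41   69 1976] [224.5 199.5]
side [300 128  23  27 328] [311.5 143.2]
side [ 274  158   66   48 1552] [305.5 180.9]
```

View pics/over.png

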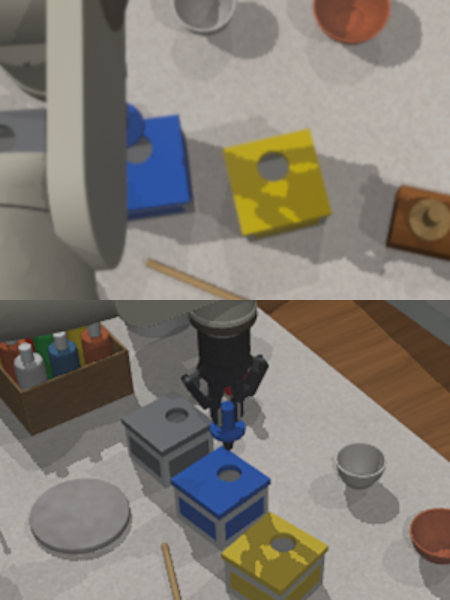

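The stopper hangs upright over the lid: side pixel about (311,143), with the black tip below the flange. It looks slightly off, so I'll check its axis against the prediction.

```bash
python3 - <<'E'
from m import *
c=cam("side");R=np.array(c["R"]);t=np.array(c["t"])
def proj(X):
    p=R@np.array(X)+t; return np.array([c["fx"]*p[0]/p[2]+c["cx"],c["fy"]*p[1]/p[2]+c["cy"]]).round(1)
o=np.array([.5823,.1337,.1466])
for h in(0,.035,.043,.085): print(h,proj(o+[0,0,h]))
a=np.linspace(0,2*np.pi,60)
F=np.array([proj(o+[.028*np.cos(x),.028*np.sin(x),h]) for x in a for h in(.035,.043)]);print("flange pred",F.min(0),F.max(0))
z=np.load("side1.npz");im=z["im"]
m=bluemask(im)[125:160,295:330]
for i,row in enumerate(m):
    k=np.flatnonzero(row); 
    if len(k): print(125+i,295+k.min(),295+k.max())
print("hole proj",proj([.5825,.1343,.09]))
hsv=cv2.cvtColor(im,cv2.COLOR_BGR2HSV)[150:170,300:325,2];print(hsv)
z=z["d"];vv,uu=np.mgrid[120:160,295:330];dd=z[vv,uu]
X=(np.stack([(uu-c["cx"])/c["fx"]*dd,(vv-c["cy"])/c["fy"]*dd,dd],-1)-t)@R
k=(m[:1]*0).sum()
b=bluemask(im)[vv,uu]>0
f=b&(vv>=142);print("flange pts",X[f].min(0),X[f].max(0),np.median(X[f],0))
E
```

```text
0 [311.8 158.7]
0.035 [311.3 147.5]
0.043 [311.2 144.9]
0.085 [310.7 130.7]
flange pred [299.2 137.1] [323.2 155.4]
128 309 314
129 307 315
130 307 315
131 308 315
132 308 315
133 308 315
134 309 314
135 309 315
136 309 315
137 309 314
138 309 315
139 309 314
140 309 320
141 302 321
142 301 322
143 300 322
144 300 322
145 300 322
146 300 322
147 300 322
148 301 322
149 301 321
150 302 320
151 303 319
152 304 318
153 306 315
154 309 309
158 307 308
159 305 309
hole proj [312.4 175.9]
[[ 91  81  84 110 121 120 104 102 106 108 110 109 109 109 109 109 110 110
  109  96  87  92 138 175 175]
 [ 95  86  83  82  84  90 101 111 111 110 111 108 110 109 111 112 109  97
   92  80  91 142 180 178 169]
 [ 93  89 134 111  80  81  91  97  96  98 104 101  98  97  99  99  93  84
   86  88 123 162 174 174 172]
 [ 93  87 149 169 137  99  88  87  90  93 100  98  97  96  95  90 104 103
  130 146 154 154 167 172 172]
 [ 93  86 141 182 172 146 139 123  79  63  72  75  73  70  63  56 129 150
  162 163 155 152 156 166 169]
 [ 94  86 139 176 167 161 164 162  99  31  37  40  39  37  29  86 151 165
  157 153 154
[... 904 characters left out ...]
156 156 155 156 155 155 156
  153 159 180 181 176 172 171]
 [156 156 157 156 155 155 156 155 154 155 156 156 155 155 155 155 155 155
  155 156 160 167 184 179 176]
 [156 156 156 157 156 155 155 156 155 156 155 156 155 155 155 156 155 155
  155 155 154 156 160 178 180]
 [156 156 156 156 155 156 156 156 156 156 155 156 156 156 156 155 155 155
  155 155 154 154 156 159 168]
 [156 156 157 156 155 155 156 155 157 157 159 159 160 160 159 159 157 157
  155 156 155 155 154 154 156]
 [156 156 156 156 155 156 157 159 161 152 149 141 139 137 136 145 152 158
  159 156 155 155 155 154 154]]
flange pts [0.5525841  0.10405452 0.08968541] [0.61014511 0.19411424 0.20831095] [0.57453588 0.12326777 0.19200861]
```

The prediction matches within about 1 px and the stopper is upright. Lower it most of the way.

Emit:
{"name": "servo_tool", "arguments": {
  "rot": [
    [0,0,0],
    [0,0,0],
    [0,0,0],
    [0,0,0],
    [0,0,0],
    [0,0,0],
    [0,0,0],
    [0,0,0]
  ],
  "xyz": [
    [0.005,0,0.1],
    [0,0,0.15],
    [0,0,0.12],
    [0,0,0.1],
    [0,0,0.08],
    [0,0,0.06],
    [0,0,0.04],
    [0,0,0]
  ],
  "claw": [-1,-1,-1,-1,-1,-1,-1,-1]
}}

```text
time_s: 10.3
tcp_pos: [0.5824, 0.1351, 0.1219]
tool_rot: [-3.141, 0.0, 1.371]
ft_force: [0.5, 0.1, -0.8]
opening: 0.268
gripper_force: 39.2
```

```bash
python3 go.py .5825 .1343 .1085; python3 - <<'E'
from m import *
im,d=r.get_image("side")
for s,c,m in comps(bluemask(im),20): print(s,c.round(1))
cv2.imwrite("pics/low.png",cv2.resize(im[110:240,220:400],None,fx=3,fy=3))
E
```

```text
10.3 [0.5824 0.1351 0.1219] [-3.1413e+00  1.0000e-04  1.3707e+00] 0.268 39.19340903637931 [ 0.5  0.1 -0.8]
total in units: [-0.006  0.002  0.112] dist 0.013
[ 274  154   66   52 1589] [306.  180.8]
[311 200  14  19  36] [315.4 209.2]
```

View pics/low.png

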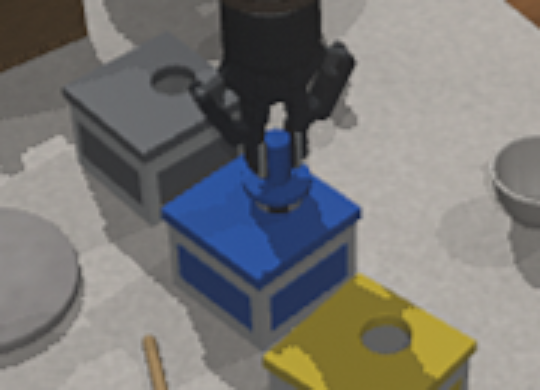

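The tip is in the hole, with the flange about 13 mm above the lid (crop (278,190)) and no contact force. Lower slowly until it touches.

Emit:
{"name": "servo_tool", "arguments": {
  "rot": [
    [0,0,0],
    [0,0,0],
    [0,0,0],
    [0,0,0],
    [0,0,0],
    [0,0,0],
    [0,0,0],
    [0,0,0]
  ],
  "xyz": [
    [0,0,0.02],
    [0,0,0.02],
    [0,0,0.02],
    [0,0,0.015],
    [0,0,0.01],
    [0,0,0.01],
    [0,0,0],
    [0,0,0]
  ],
  "claw": [-1,-1,-1,-1,-1,-1,-1,-1],
  "force": 20
}}

```text
time_s: 11.35
tcp_pos: [0.5825, 0.135, 0.1107]
tool_rot: [3.142, 0.0, 1.371]
ft_force: [0.2, 0.4, 0.5]
opening: 0.268
gripper_force: 39.2
```

Emit:
{"name": "servo_tool", "arguments": {
  "rot": [
    [0,0,0],
    [0,0,0],
    [0,0,0],
    [0,0,0],
    [0,0,0],
    [0,0,0],
    [0,0,0],
    [0,0,0]
  ],
  "xyz": [
    [0,0,0.005],
    [0,0,0.005],
    [0,0,0.005],
    [0,0,0.003],
    [0,0,0],
    [0,0,0],
    [0,0,0],
    [0,0,0]
  ],
  "claw": [-1,-1,-1,-1,-1,-1,-1,-1]
}}

```text
time_s: 12.35
tcp_pos: [0.5825, 0.1351, 0.1085]
tool_rot: [3.142, 0.0, 1.371]
ft_force: [-0.5, 0.9, -0.5]
opening: 0.268
gripper_force: 39.3
```

Emit:
{"name": "servo_tool", "arguments": {
  "rot": [
    [0,0,0],
    [0,0,0],
    [0,0,0],
    [0,0,0],
    [0,0,0],
    [0,0,0],
    [0,0,0],
    [0,0,0]
  ],
  "xyz": [
    [0,0,0.006],
    [0,0,0.006],
    [0,0,0],
    [0,0,0],
    [0,0,0],
    [0,0,0],
    [0,0,0],
    [0,0,0]
  ],
  "claw": [-1,-1,-1,-1,-1,-1,-1,-1]
}}

```text
time_s: 13.35
tcp_pos: [0.5826, 0.1351, 0.1084]
tool_rot: [3.141, -0.0, 1.371]
ft_force: [-6.5, -0.6, 15.5]
opening: 0.264
gripper_force: 40.9
```

Flange contact at 15 N at the expected height. Ease off 1 mm and let go.

Emit:
{"name": "servo_tool", "arguments": {
  "rot": [
    [0,0,0],
    [0,0,0],
    [0,0,0],
    [0,0,0],
    [0,0,0],
    [0,0,0],
    [0,0,0],
    [0,0,0]
  ],
  "xyz": [
    [0,0,-0.008],
    [0,0,0],
    [0,0,0],
    [0,0,0],
    [0,0,0],
    [0,0,0],
    [0,0,0],
    [0,0,0]
  ],
  "claw": [-1,-1,0.1,0.1,0.1,0.1,0.1,0.1]
}}

```text
time_s: 14.35
tcp_pos: [0.5825, 0.1351, 0.108]
tool_rot: [-3.142, 0.0, 1.371]
ft_force: [-0.4, -0.3, -0.2]
opening: 0.55
gripper_force: 0.0
```

Emit:
{"name": "servo_tool", "arguments": {
  "rot": [
    [0,0,0],
    [0,0,0],
    [0,0,0],
    [0,0,0],
    [0,0,0],
    [0,0,0],
    [0,0,0],
    [0,0,0]
  ],
  "xyz": [
    [0,0,-0.05],
    [0,0,-0.1],
    [0,0,-0.2],
    [0,0,-0.3],
    [0,0,-0.3],
    [0,0,-0.2],
    [0,0,0],
    [0,0,0]
  ],
  "claw": [0.1,0.1,0.1,0.1,0.1,0.1,0.1,0.1]
}}

```text
time_s: 15.35
tcp_pos: [0.5823, 0.1351, 0.2457]
tool_rot: [-3.141, 0.0, 1.371]
ft_force: [-0.3, -0.6, 0.2]
opening: 0.549
gripper_force: 0.0
```

```bash
python3 go.py; python3 - <<'E'
from m import *
im,d=r.get_image("side")
c=cam("side");R=np.array(c["R"]);t=np.array(c["t"])
vv,uu=np.mgrid[130:210,270:345];dd=d[vv,uu]
X=(np.stack([(uu-c["cx"])/c["fx"]*dd,(vv-c["cy"])/c["fy"]*dd,dd],-1)-t)@R
b=bluemask(im)[vv,uu]>0
k=b&(X[...,2]>.132)&(X[...,2]<.15);print("knob top",k.sum(),np.median(X[k],0),X[k].min(0),X[k].max(0))
k=b&(abs(X[...,2]-.09)<.003);print("lid",np.median(X[k],0),k.sum())
k=b&(abs(X[...,2]-.098)<.003);print("flange",k.sum(),cv2.minEnclosingCircle((X[k][:,:2]*1000).astype(np.float32)))
cv2.imwrite("pics/rel.png",cv2.resize(im[80:240,200:420],None,fx=3,fy=3))
E
```

```text
15.35 [0.5823 0.1351 0.2457] [-3.1411e+00  2.0000e-04  1.3708e+00] 0.549 0.0 [-0.3 -0.6  0.2]
knob top 58 [0.57965437 0.13259149 0.14186026] [0.56770974 0.12276573 0.13426328] [0.59159467 0.14440008 0.14692551]
lid [0.54524439 0.11860566 0.09123721] 681
flange 268 ((561.6249389648438, 127.36827087402344), 76.05815124511719)
```

View pics/rel.png

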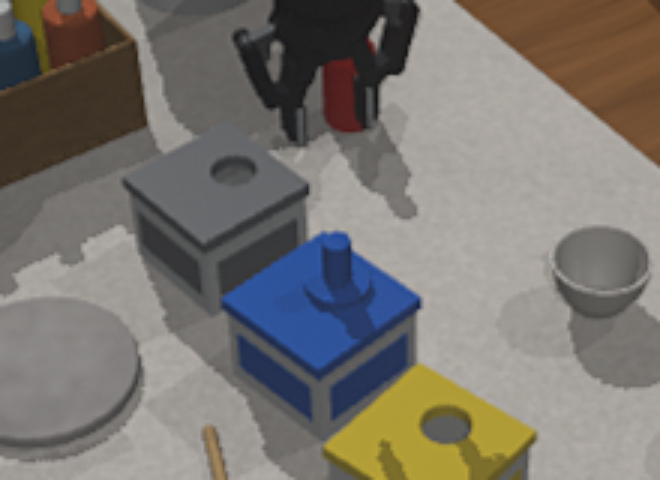

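The stopper is seated flat in the blue lid at crop (337,285), knob top about 140 mm up, as it should be. It is released, upright, and the tubs haven't moved.

```bash
python3 -c "
from rig import r
print(r.job_done())"
```

```text
the job is handed in; nothing more can be done
None
```

The blue stopper sits flat in the blue lid's hole, released and upright, all three tubs look unmoved in the camera view, and the job was handed in at about 15 s; no verdict was returned.

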